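Lock the stop screw of a bowl jigger

ROBOT

A 6-joint arm with a two-finger parallel gripper is mounted at the origin on the work surface. World frame = base frame: x ahead of the robot, y to its left, z up, the work surface at z = 0. Lengths are in m, angles in rad, forces in N, time in s.
With the tool pointing down it reaches from about 0.35 to 0.775 m from the base axis. Payload 5.5 kg.
Tool frame: the origin (TCP) lies at the very end of the fingers, on their centre line; the grasp point (between the pads) lies 19 mm behind it; z points along the fingers, y is the line along which they close (so a half turn about z gives the same grasp; the last joint's range is limited). The gripper opens to 85 mm and grips with 20 to 120 N. Pads are 22 mm wide; open, the fingers measure 114 mm over their backs; the gripper's body (76 mm by 85 mm) begins 54 mm behind the grasp point. The pads swing forward as they close: fully open they stand 13 mm farther back than shut.
Start: joints at [-0.14, 0.313, 0.046, 1.304, 0, 1.431], TCP at [0.575, -0, 0.231] pointing down, gripper open.
Joint ranges: [-2.76, 2.76], [-0.86, 1.69], [-1.03, 1.26], [-2.2, 2.34], [-1.47, 1.5], [-3.14, 3.14]. Speed limits (rad/s): [2.57, 2.57, 3.14, 3.14, 3.14, 3.14].

INTERFACE

Orientations are given as a unit quaternion [w, x, y, z].
In Python, from workcell import env gives the robot as it stands. The module is installed in compiled form; this text tells all that it offers.
- The arm moves only by the tool jog_arm, never from a script. Its arguments are lists of equal length, an entry for each row: "gripper": the opening, from 0 (shut) to 1 (fully open); "offset": the shift along the world's x, y, z in cm, a list of three; "twist": the turn about the world's z in degrees. In form: {"gripper": [gripper, ...], "offset": [[dx, dy, dz], ...], "twist": [twist, ...]}. A call has exactly 8 rows; each row is the pose to reach, as a shift and turn from the pose commanded when the call began; what a row does not reach only later rows make up. A row lasts 1/8 s, in which the tool goes at most 62.5 mm and 10.7 degrees, less where a joint would pass 70% of its speed; a pose out of reach is approached as far as the arm can. A call with a gripper value outside its range is refused whole. The fingers move at their own pace and stop on an object; "squeeze" is the grip in N (left out, the last holds). Time passes only in rows, so rows that repeat a pose let the fingers close, or fill a call up. It gives the time, the measured TCP pose, the force, the opening and the grip force at its end, in the units of the state.
- env.get_state(): the state, without advancing time (a new reading comes with each control period).
- env.read_camera(name): name is "scene" or "side" or "wrist"; returns a dict with "image" (480x640x3 uint8, red, green, blue), "z_map" (480x640 float32, m along the optical axis (not along the pixel's ray), 0 where there is no reading), "fovy" (degrees; the focal length in pixels is half the picture's height over the tangent of half this angle, whatever the lens; pixels are square), "cx", "cy" (the principal point, pixels), "cam_to_world" (4x4, takes a point from camera to world coordinates). Camera axes: x right, y up, looking along -z (the intrinsics and any distortion apply to the point x, -y, -z); pixel columns grow to the right and rows downward; lengths in m; the calibration is good to about 2 mm. A picture is of the moment at which its call begins.
- env.hand_in(): hands the job in; it is judged then, once.
The state is a dict: "clock": time; "joint_pos": joint angles; "qvel": joint speeds; "tau": joint torques, N m; "tcp_pos": TCP position; "orientation": TCP orientation; "wrist_force": force on the tool from outside, world axes, zero at the start; "ft_torque": the same for the moment, N m; "finger_gap": finger opening in m; "grip_force": force on a finger pad.
Only numpy, scipy, OpenCV 4.12 (cv2) and the standard library are available. Lean on these libraries where they do the work, as an engineer would, in place of code of your own. Each camera call takes 0.05 s, during which the arm holds its last target. There are 200 camera calls.

TASK

The stop screw of the bowl jigger is set but its jam nut is still loose: bring the profile arm down until the screw sits on its anvil, then swing the nut's bar clockwise until the nut is tight on the arm, without letting the screw turn. Then lift the arm right up again, let go, and leave the other things on the bench alone.

Things in the scene. Friction and masses are not known exactly. Their poses are not given: they have to be found in the camera images.
- jigger: Bench jigger's fixed bed: dark green-grey plate 170 x 500 x 16 mm carrying an aluminium wheel head (190 mm across) with an open white plaster bowl mould (172 mm across, rim 135 mm above the bench). Origin: on the wheel's axis at bench level; z up; -x faces the robot; the arm lies above it along y, handle on the -y side. It stands in varying places, turned up to 0.25 rad.
- pivot_pin (a point): Centre of the arm's pivot pin in the forked column (201 mm high) at the bed's +y end: jigger frame x 0, y +210, z 175 mm. The pin runs level along the jigger's x axis.
- anvil_top (a point): Top of the anvil, a 30 mm round post at jigger x 0, y -120, z 127 mm, on which the stop screw's tip bears when the arm is down.
- profile_arm (a joint): Profile arm's angle (rad) about its pivot. 0: arm level, the stop screw on the anvil, no lower possible; 0.34: fully raised on its upper stop; starts between 0.20 and 0.33. Counterweighted, slightly nose-heavy, with a stiff pivot: stays where it is left. About 2 N at the handle lowers it, 4 N lifts it.
- handle_grip (a point): Middle of the wooden grip at the arm's -y end: round, 27 mm thick, 112 mm long, lying along the arm, 450 mm from the pivot (jigger frame: y -240, z 175 mm at angle 0; y -214, z 325 mm at 0.34; x 0). Free air all round; can be taken from above across its thickness. The arm's bar is 34 mm wide, 25 mm high; a steel profile template hangs from it over the mould.
- stop_screw (a joint): Turning angle of the stop screw in the arm (rad, clockwise from above positive). It starts at 0, the setting to keep: its T-bar then lies along the arm. Its stiff thread holds it against about 1.3 N m; a greater torque, also through a nut already tight, turns it and the setting is lost.
- tbar_end (a point): Column-side end of the T-bar on the stop screw's head. The steel screw, 20 mm thick, stands upright through the arm 330 mm from the pivot, above the anvil. T-bar: 11 mm thick with 16 mm ball ends, each 38 mm from the screw's axis, 263 mm above the bench when the arm is down.
- jam_nut (a joint): Jam nut's running angle on the stop screw (rad, clockwise from above positive): starts loose at -1.3 to -0.7 and runs down, against a drag of 0.28 N m (3 N at its grip), to 0, where the nut meets the arm's boss and this angle stops. It stays where it is left.
- nut_tightening (a joint): How far (rad) the nut has been turned on past meeting the boss; 0 while loose. Turned slowly it takes 0.36 N m plus 1.8 N m per rad (0.2 rad: 0.72 N m, 7.8 N at the grip; 0.5 rad: 1.26 N m, 13.7 N). Let go, it keeps up to 0.2 rad and springs back to that from more. Tight is 0.12 or more. There is no end stop: past about 0.5 the stop screw turns with it.
- nut_face (a point): Centre of the jam nut's underside, on the screw's axis, 203 mm above the bench with the arm down. The nut is a dark steel hexagon, 43 mm over corners, 20 mm high, on a round boss of the arm. A 13 mm bar slopes from it up and out to the grip. At a = jam_nut + nut_tightening the bar points, from above in the jigger's frame, 135 degrees minus a from +x towards +y (at -0.785 rad: along -x).
- nut_grip (a point): Middle of the black round grip on the nut's bar: 19 mm thick, 43 mm long, level, pointing away from the screw's axis, its middle 92 mm from that axis (70 to 113 mm) and 234 mm above the bench with the arm down. The arm's top face is 47 mm below the grip's middle, the mould 99 mm. Free air on both sides and above.
- bowl: Bystander: brown painted bowl with white dots, 124 mm across, 56 mm high, loose on the bench. Origin: centre of its underside.
- brush_cup: Bystander: blue cup with two brushes, 66 mm across, 78 mm high (brushes reach 165 mm), loose. Origin: centre of its underside.
- spare_mould: Bystander: white plaster mould, 150 mm across, 60 mm high, loose. Origin: centre of its underside.
- ledger: Bystander: black account book 150 x 210 x 18 mm lying flat, loose. Origin: centre of its underside.

How it is judged:
On the way, in this order (a step that is already met when the one before it is completed fails the run):
1. the arm is down, the stop screw on its anvil, the nut not yet tight (value of joint profile_arm below 0.02 rad and value of joint nut_tightening below 0.05 rad), for 0.1 s.
2. with the arm down, the jam nut is tight on the boss (turned 0.12 rad or more past meeting it) (value of joint profile_arm below 0.04 rad and value of joint jam_nut above -0.05 rad and value of joint nut_tightening above 0.12 rad), for 0.2 s.
3. the arm is lifted right up (value of joint profile_arm above 0.3 rad), for 0.1 s.
At the end, for the whole second after the job is handed in: The profile arm rests raised (above 0.30 of its 0.34 rad), the jam nut is on the boss and tight (turned at least 0.11 rad past meeting it), the stop screw is within 0.12 rad (7 degrees) of its setting, and the other things are within 30 mm of where they stood (value of joint profile_arm above 0.3 rad and value of joint jam_nut above -0.05 rad and value of joint nut_tightening above 0.11 rad and value of joint stop_screw between -0.12 and 0.12 rad and velocity of joint profile_arm between -0.05 and 0.05 rad/s); the robot touches nothing.
It fails at once if the stop screw turns more than 0.12 rad (7 degrees): its setting is lost (value of joint stop_screw above 0.12 rad or value of joint stop_screw below -0.12 rad).
It fails at once if a bystander is shifted by more than 30 mm or tipped over (distance of any of bowl, brush_cup, spare_mould, ledger from where it was at the start of the episode above 0.03 m or angle between any of bowl, brush_cup, spare_mould's own z axis and vertical above 0.4 rad).
It also fails if it takes over 72 s, if anything falls off the work surface, if the arm or the gripper's body presses on something with over 40 N, if the wrist force passes 120 N, or if a joint passes its speed limit or range.

## Working session

There is one attempt and no reset: what is moved stays moved. The work goes in short steps, Python scripts to look and compute and a tool call to move; the robot and the scene stay as the last step left them, time stands still between calls to the robot, and variables do not carry over. Pictures are saved under pics/ and viewed, at most 10 in all, crops included, and the job is handed in when it is done.

Besides the shell and the picture viewer there is one more tool, called after "Emit:" as name(argument=value, ...), one argument or row to a line, values as JSON. jog_arm: Moves the arm, as the interface text tells. Its arguments: {"type":"object","properties":{"gripper":{"type":"array"},"offset":{"type":"array"},"twist":{"type":"array"},"squeeze":{"type":"number"}},"required":["gripper","offset","twist"]}

```bash
mkdir -p pics
cat > h.py <<'E'
import numpy as np, cv2
from workcell import env
def cam(n):
    c=env.read_camera(n); f=240/np.tan(np.radians(c['fovy'])/2)
    z=c['z_map'].astype(float); v,u=np.mgrid[0:480,0:640]
    P=np.stack([(u-c['cx'])/f*z,-(v-c['cy'])/f*z,-z,np.ones_like(z)],-1)@np.array(c['cam_to_world']).T
    P=P[...,:3]; P[z==0]=np.nan
    return c['image'],P,c
def save(n,im): cv2.imwrite('pics/'+n+'.png',im[...,::-1])
E
python3 - <<'E'
from h import *
for n in ['scene','side']:
    im,P,c=cam(n); save(n+'0',im); np.save(n+'P.npy',P); print(n,{k:c[k] for k in c if k not in('image','z_map')})
s=env.get_state(); print(s)
E
```

```text
scene {'fovy': 52.193028522137, 'cx': 325.26459611821775, 'cy': 238.29701808925302, 'cam_to_world': array([[ 0.02260018, -0.63817145,  0.76956249,  1.33719643],
       [ 0.99969551,  0.00679868, -0.02372072,  0.01842602],
       [ 0.00990587,  0.76986426,  0.63813078,  0.82912959],
       [ 0.        ,  0.        ,  0.        ,  1.        ]])}
side {'fovy': 57.27762667344078, 'cx': 313.63812045758414, 'cy': 246.725996978561, 'cam_to_world': array([[-0.99860119, -0.02861985,  0.04445868,  0.62093822],
       [ 0.05284487, -0.56818173,  0.82120457,  0.75460778],
       [ 0.00175786,  0.82240527,  0.56889936,  0.66163482],
       [ 0.        ,  0.        ,  0.        ,  1.        ]])}
{'clock': 0.1, 'joint_pos': array([-1.39583850e-01,  3.13929575e-01,  4.51186775e-02,  1.30363119e+00,
       -7.93681190e-06,  1.43117983e+00]), 'qvel': array([-0.00066959, -0.0025199 ,  0.00307876,  0.00032424, -0.00038698,
        0.00096157]), 'tau': array([ 3.65726512e-03, -4.81726742e+01,  2.99244654e+01,  1.27141396e-02,
       -1.04890576e-04,  2.60874953e-05]), 'tcp_pos': array([5.74543801e-01, 6.13465520e-05, 2.30506298e-01]), 'orientation': array([-6.54781201e-04,  7.07094996e-01,  7.07118087e-01, -4.98408967e-04]), 'wrist_force': array([0.12441272, 0.78063858, 0.18549785]), 'ft_torque': array([-0.01719038, -0.01035344,  0.03051663]), 'grip_force': 0.0, 'finger_gap': 0.08529234068783324}
```

View pics/scene0.png

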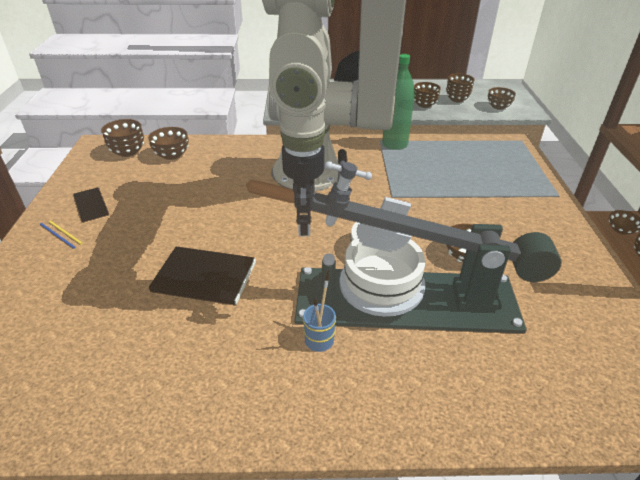

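View pics/side0.png

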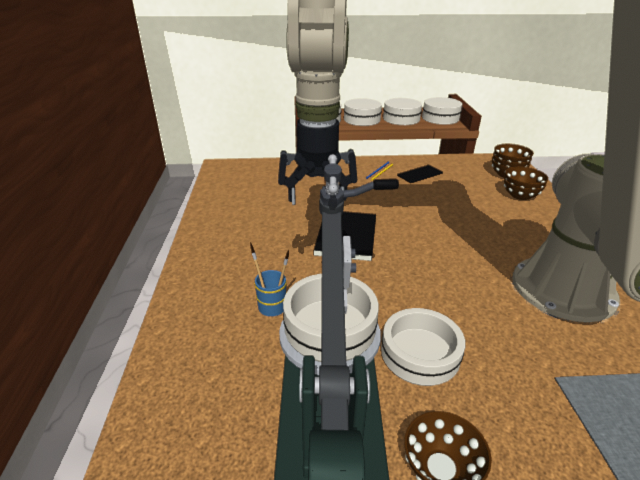

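The scene view shows the handle at (265,190), T-bar at (348,170), column at (485,260) and anvil at (328,262). The nut bar and black grip point towards the robot: about (343,158) in the scene view and (385,184) in the side view.

Run:
```python
from h import *
S=np.load('sceneP.npy');D=np.load('sideP.npy')
def p(A,n,l):
    for u,v in l: print(n,(u,v),np.round(A[v,u],4))
p(S,'sc',[(310,272),(300,318),(518,322),(328,256),(255,187),(275,191),(290,194),(332,172),(368,176),(343,158),(343,153),(360,215),(420,226),(460,236),(495,258),(308,274)])
p(D,'sd',[(385,184),(392,184),(378,184),(332,155),(333,184),(333,260),(334,340),(335,372)])
# mould rim
Q=np.vstack([S.reshape(-1,3),D.reshape(-1,3)])
for A,n in((S,'S'),(D,'D')):
    q=A.reshape(-1,3); m=(abs(q[:,2]-.135)<.004)&(q[:,0]>.4)&(q[:,0]<.8)&(q[:,1]>-.1)&(q[:,1]<.4); q=q[m]
    # robust circle fit radius .086
    from scipy.optimize import least_squares
    r=least_squares(lambda c:np.hypot(q[:,0]-c[0],q[:,1]-c[1])-.082,np.median(q[:,:2],0),loss='soft_l1',f_scale=.004)
    print(n,len(q),r.x)
    q=A.reshape(-1,3); m=(abs(q[:,2]-.016)<.003)&(q[:,0]>.35)&(q[:,0]<.9)&(q[:,1]>-.3)&(q[:,1]<.5); q=q[m][:,:2].astype(np.float32)
    im=np.zeros((600,800),np.uint8); ix=((q+[-.2,.4])*1000).astype(int); ok=(ix[:,0]<600)&(ix[:,0]>=0)&(ix[:,1]<800)&(ix[:,1]>=0); im[ix[ok,0],ix[ok,1]]=255
    im=cv2.morphologyEx(im,cv2.MORPH_CLOSE,np.ones((9,9)))
    k,lab,st,ce=cv2.connectedComponentsWithStats(im); 
    for i in np.argsort(-st[1:,4])[:3]+1:
        ys,xs=np.where(lab==i); b=cv2.minAreaRect(np.c_[ys,xs].astype(np.float32)); print('bed',n,st[i,4],np.array(b[0])/1000+[.2,-.4],b[1:])
```

```text
sc (310, 272) [0.4861 0.0092 0.019 ]
sc (300, 318) [ 0.6293 -0.0123  0.0183]
sc (518, 322) [0.6509 0.4563 0.0227]
sc (328, 256) [0.5481 0.0491 0.1251]
sc (255, 187) [ 0.5504 -0.093   0.3053]
sc (275, 191) [ 0.5558 -0.0549  0.2996]
sc (290, 194) [ 0.5588 -0.0263  0.2946]
sc (332, 172) [0.0365 0.0768 0.0176]
sc (368, 176) [0.5625 0.1205 0.3368]
sc (343, 158) [0.4831 0.0781 0.3288]
sc (343, 153) [0.4594 0.0794 0.3265]
sc (360, 215) [0.5759 0.1089 0.2562]
sc (420, 226) [0.5733 0.2308 0.2259]
sc (460, 236) [0.5801 0.3135 0.205 ]
sc (495, 258) [0.6194 0.379  0.18  ]
sc (308, 274) [0.4888 0.0044 0.0151]
sd (385, 184) [0.4635 0.0868 0.3244]
sd (392, 184) [0.4513 0.0862 0.3239]
sd (378, 184) [0.475  0.0846 0.3236]
sd (332, 155) [0.5516 0.0492 0.3628]
sd (333, 184) [0.5558 0.1213 0.344 ]
sd (333, 260) [0.5589 0.1865 0.2409]
sd (334, 340) [0.5689 0.3258 0.2051]
sd (335, 372) [0.5724 0.379  0.2022]
S 1017 [0.56034068 0.17147698]
bed S 30862 [0.56327124 0.19235858] ((425.12579345703125, 173.0378875732422), 86.35550689697266)
bed S 23774 [ 0.48263763 -0.22857022] ((177.56407165527344, 155.15306091308594), 77.00537872314453)
bed S 97 [0.70253787 0.02522562] ((37.43055725097656, 7.093801975250244), 83.82982635498047)
D 1449 [0.55975689 0.17086127]
bed D 7002 [0.63207397 0.29068292] ((219.44680786132812, 41.606319427490234), 86.42366790771484)
bed D 5420 [0.3905 0.1655] ((81.0, 85.0), 0.0)
bed D 4459 [0.49876553 0.29868628] ((204.1258087158203, 34.62997055053711), 85.2363510131836)
```

Jigger axis is about (0.560, 0.171) with yaw about -0.063. That puts the arm at about 0.25 rad, the handle centre near (0.546, -0.055, 0.286) and the nut at a of about -0.73. I'll rise and move over the handle.

Emit:
jog_arm(
  gripper=[1,1,1,1,1,1,1,1],
  offset=[
    [0,0,4],
    [0,0,8],
    [0,0,12],
    [0,-2,12],
    [-1.5,-4,12],
    [-2.9,-5.5,12],
    [-2.9,-5.5,12],
    [-2.9,-5.5,12],
  ],
  twist=[0,0,0,0,-2,-3.6,-3.6,-3.6],
)

```text
clock: 1.1
tcp_pos: [0.5459, -0.055, 0.351]
orientation: [-0.0, 0.729, 0.684, 0.0]
wrist_force: [-1.0, 0.1, 0.0]
finger_gap: 0.0852
grip_force: 0.0
```

Run:
```python
from h import *
im,P,c=cam('wrist'); save('w1',im); np.save('wP.npy',P)
s=env.get_state(); print(s['tcp_pos'],s['wrist_force'],s['finger_gap'])
# arm strip clouds
im2,S,_=cam('scene')
for n,A in(('w',P),('s',S),('d',cam('side')[1])):
    q=A.reshape(-1,3); m=(q[:,0]>.5)&(q[:,0]<.6)&(q[:,1]>-.1)&(q[:,1]<-.015)&(q[:,2]>.25)&(q[:,2]<.33); q=q[m]
    if n!='s': pass
    for y in(-.09,-.07,-.055,-.04,-.025):
        k=abs(q[:,1]-y)<.006
        if k.sum()>3: print(n,y,k.sum(),q[k,0].min().round(4),q[k,0].max().round(4),np.percentile(q[k,2],97).round(4))
```

```text
[ 0.54613091 -0.05481576  0.35107822] [ 0.00334404  0.01276964 -0.22626257] 0.08523398589402321
w -0.09 1113 0.5305 0.5573 0.3132
w -0.07 1192 0.5313 0.5591 0.3088
w -0.055 1216 0.5322 0.56 0.305
w -0.04 1189 0.5331 0.5602 0.3008
w -0.025 1178 0.5346 0.5611 0.2966
s -0.09 86 0.535 0.5577 0.3135
s -0.07 96 0.5396 0.5595 0.3088
s -0.055 99 0.5397 0.5616 0.3058
s -0.04 96 0.5417 0.5632 0.3008
s -0.025 86 0.5431 0.5624 0.2974
d -0.09 43 0.5292 0.5547 0.3156
d -0.07 19 0.5475 0.5562 0.31
d -0.055 20 0.5326 0.557 0.3052
```

Emit:
jog_arm(
  gripper=[1,1,1,0,0,0,0,0],
  offset=[
    [0,0,-4],
    [0,0,-7.9],
    [0,0,-7.9],
    [0,0,-7.9],
    [0,0,-7.9],
    [0,0,-7.9],
    [0,0,-7.9],
    [0,0,-7.9],
  ],
  twist=[0,0,0,0,0,0,0,0],
  squeeze=30,
)

```text
clock: 2.25
tcp_pos: [0.5449, -0.0554, 0.2729]
orientation: [-0.0, 0.729, 0.684, -0.001]
wrist_force: [-4.9, -1.2, 2.6]
finger_gap: 0.0264
grip_force: 32.3
```

Emit:
jog_arm(
  gripper=[0,0,0,0,0,0,0,0],
  offset=[
    [0,-0.4,-1.8],
    [-0.05,-0.8,-3.5],
    [-0.05,-1.1,-5.3],
    [-0.1,-1.3,-7.1],
    [-0.1,-1.4,-8.9],
    [-0.1,-1.5,-10.3],
    [-0.1,-1.5,-10.9],
    [-0.1,-1.5,-10.9],
  ],
  twist=[0,0,0,0,0,0,0,0],
)

```text
clock: 3.25
tcp_pos: [0.5439, -0.0704, 0.1625]
orientation: [-0.001, 0.729, 0.684, -0.001]
wrist_force: [-3.4, -3.3, -2.7]
finger_gap: 0.0262
grip_force: 31.5
```

Run:
```python
from h import *
s=env.get_state(); print(s['tcp_pos'],s['wrist_force'],s['finger_gap'])
```

```text
[ 0.5438572  -0.07043807  0.16251824] [-3.3818285  -3.33778084 -2.73328107] 0.026234388699788787
```

Emit:
jog_arm(
  gripper=[0,0,0,0,0,0,0,0],
  offset=[
    [0,0,-0.2],
    [0,0,-0.4],
    [0,0,-0.6],
    [0,0,-0.8],
    [0,0,-0.9],
    [0,0,-1.0],
    [0,0,-1.0],
    [0,0,-1.0],
  ],
  twist=[0,0,0,0,0,0,0,0],
)

```text
clock: 4.25
tcp_pos: [0.5441, -0.0705, 0.1579]
orientation: [0.001, 0.729, 0.684, -0.0]
wrist_force: [-14.6, -1.1, 27.2]
finger_gap: 0.0266
grip_force: 34.5
```

Emit:
jog_arm(
  gripper=[0,1,1,1,1,1,1,1],
  offset=[
    [0,0,0.6],
    [0,0,0.6],
    [0,0,0.6],
    [0,0,4],
    [0,0,9],
    [0,0,15],
    [-2,3,17],
    [-5,8,17],
  ],
  twist=[0,0,0,0,10,20,30,40],
)

```text
clock: 5.25
tcp_pos: [0.4969, 0.0098, 0.3252]
orientation: [0.002, 0.449, 0.893, 0.001]
wrist_force: [0.1, 1.5, 0.1]
finger_gap: 0.0856
grip_force: 0.0
```

Emit:
jog_arm(
  gripper=[1,1,1,1,1,1,1,1],
  offset=[
    [-3.4,5.3,0],
    [-3.4,5.3,0],
    [-3.4,5.3,0],
    [-3.4,5.3,0],
    [-3.4,5.3,0],
    [-3.4,5.3,0],
    [-3.4,5.3,0],
    [-3.4,5.3,0],
  ],
  twist=[10,20,30,40,46.7,46.7,46.7,46.7],
)

```text
clock: 6.25
tcp_pos: [0.4611, 0.063, 0.3233]
orientation: [0.0, 0.061, 0.998, 0.0]
wrist_force: [-0.2, -0.3, 0.5]
finger_gap: 0.0856
grip_force: 0.0
```

Run:
```python
from h import *
im,P,c=cam('wrist'); save('w2',im); im2,S,_=cam('scene'); D=cam('side')[1]
s=env.get_state(); print(s['tcp_pos'],s['orientation'],s['wrist_force'],s['joint_pos'][5])
for n,A in(('w',P),('s',S),('d',D)):
    q=A.reshape(-1,3); h=q[(abs(q[:,0]-.546)<.015)&(abs(q[:,1]+.07)<.005)&(q[:,2]>.1)&(q[:,2]<.25)]
    if len(h)>3: print(n,'handle top',np.percentile(h[:,2],95))
    m=(q[:,0]>.42)&(q[:,0]<.51)&(abs(q[:,1]-.06)<.05)&(q[:,2]>.215)&(q[:,2]<.26); q=q[m]
    for x in(.445,.455,.465,.475):
        k=abs(q[:,0]-x)<.003
        if k.sum()>3: print(n,x,k.sum(),q[k,1].min().round(4),q[k,1].max().round(4),np.percentile(q[k,2],97).round(4))
```

```text
[0.46110035 0.06297383 0.32333045] [5.43572533e-05 6.04248823e-02 9.98172744e-01 6.68574949e-05] [-0.43054201 -0.85787345  0.58572073] 0.08381039818675154
w 0.445 325 0.0424 0.0612 0.2452
w 0.455 306 0.0424 0.0613 0.2452
w 0.465 296 0.0423 0.0612 0.2454
w 0.475 285 0.0422 0.061 0.2455
s handle top 0.19034198138873226
s 0.445 8 0.0439 0.059 0.2463
s 0.455 13 0.0436 0.0609 0.2472
s 0.465 13 0.0455 0.0606 0.2461
s 0.475 23 0.0432 0.0603 0.2467
d 0.445 33 0.0478 0.0607 0.2473
d 0.455 34 0.0471 0.0615 0.2474
d 0.465 31 0.0456 0.0607 0.2474
d 0.475 34 0.0442 0.0619 0.2475
```

View pics/w2.png

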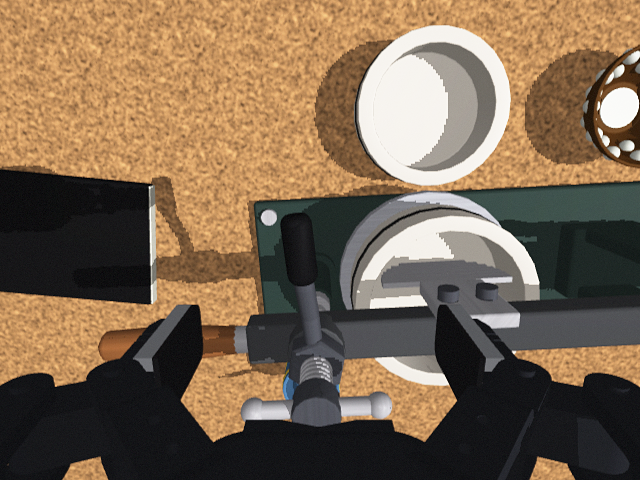

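The wrist view shows the black grip at (298,248) and the T-bar at (315,406), lying along the arm. The grip runs along world -x at y≈0.0517, so a ≈ -0.85 and its centre height is about 0.236. I'll descend around it.

Emit:
jog_arm(
  gripper=[1,1,1,1,0.3,0.3,0.3,0.3],
  offset=[
    [-0.3,-1.1,0],
    [-0.3,-1.1,-5],
    [-0.3,-1.1,-9],
    [-0.3,-1.1,-11.3],
    [-0.3,-1.1,-11.3],
    [-0.3,-1.1,-11.3],
    [-0.3,-1.1,-11.3],
    [-0.3,-1.1,-11.3],
  ],
  twist=[6.9,6.9,6.9,6.9,6.9,6.9,6.9,6.9],
  squeeze=20,
)

```text
clock: 7.4
tcp_pos: [0.4587, 0.0519, 0.2113]
orientation: [0.001, 0.0, 1.0, -0.0]
wrist_force: [-1.0, 0.3, 0.6]
finger_gap: 0.0258
grip_force: 0.0
```

Emit:
jog_arm(
  gripper=[0.3,0.3,0.3,0.3,0.3,0.3,0.3,0.3],
  offset=[
    [0.05,0.94,0],
    [0.19,1.87,0],
    [0.42,2.78,0],
    [0.74,3.66,0],
    [1.15,4.51,0],
    [1.64,5.31,0],
    [2.21,6.06,0],
    [2.21,6.06,0],
  ],
  twist=[-5.7,-11.5,-17.2,-22.9,-28.6,-34.4,-40.1,-40.1],
)

```text
clock: 8.4
tcp_pos: [0.4805, 0.1128, 0.2106]
orientation: [0.0, 0.342, 0.94, 0.0]
wrist_force: [0.1, -0.0, 1.0]
finger_gap: 0.0252
grip_force: 0.0
```

Emit:
jog_arm(
  gripper=[0.3,0.3,0.3,0.3,0.3,0.3,0.3,0.3],
  offset=[
    [0.31,0.35,0],
    [0.64,0.69,0],
    [0.82,0.85,0],
    [0.99,1.01,0],
    [1.17,1.16,0],
    [1.35,1.31,0],
    [1.35,1.31,0],
    [1.35,1.31,0],
  ],
  twist=[-2.9,-5.7,-7.2,-8.6,-10,-11.5,-11.5,-11.5],
)

```text
clock: 9.4
tcp_pos: [0.4936, 0.1258, 0.2103]
orientation: [-0.0, 0.435, 0.9, 0.0]
wrist_force: [-2.0, -3.0, 1.0]
finger_gap: 0.0258
grip_force: 1.2
```

Run:
```python
from h import *
s=env.get_state(); print(s['tcp_pos'],s['wrist_force'],s['ft_torque'])
```

```text
[0.49363098 0.12576655 0.21028068] [-2.02929803 -3.03171205  0.95382094] [-0.43673338  0.1726348   0.06000421]
```

Emit:
jog_arm(
  gripper=[0.3,0.3,0.3,0.3,0.3,0.3,0.3,0.3],
  offset=[
    [0.18,0.14,0],
    [0.37,0.28,0],
    [0.56,0.42,0],
    [0.76,0.55,0],
    [0.96,0.67,0],
    [1.17,0.79,0],
    [1.17,0.79,0],
    [1.17,0.79,0],
  ],
  twist=[-1.4,-2.9,-4.3,-5.7,-7.2,-8.6,-8.6,-8.6],
)

```text
clock: 10.4
tcp_pos: [0.5049, 0.1332, 0.2102]
orientation: [-0.0, 0.502, 0.865, -0.001]
wrist_force: [-2.1, -5.4, 1.0]
finger_gap: 0.0256
grip_force: 2.5
```

Run:
```python
from h import *
s=env.get_state(); f=s['wrist_force'];print(s['tcp_pos'],f,f[:2]@np.array([np.sin(1.05),np.cos(1.05)]))
im,P,c=cam('wrist'); save('w3',im)
p=s['tcp_pos']-np.array([.5525,.0515,0]); print('tcp phi',np.pi-np.arctan2(p[1],p[0]),np.hypot(p[0],p[1]))
```

```text
[0.50492481 0.13323043 0.21017185] [-2.10678309 -5.426227    0.99642853] -4.5274060405143475
tcp phi 1.0436434482916037 0.09456882504558656
```

View pics/w3.png

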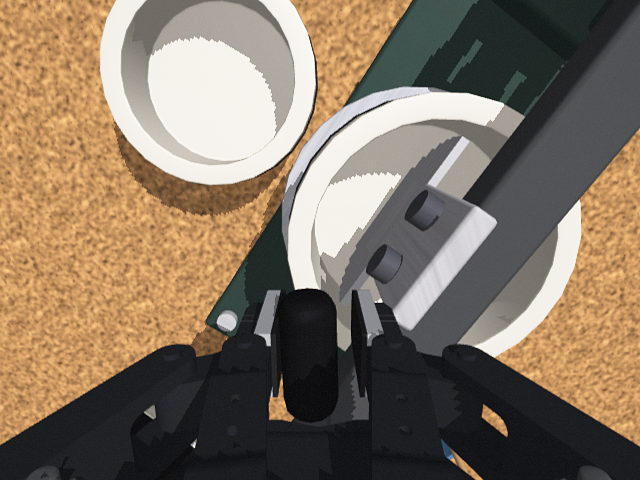

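The black grip at (310,355) sits between the pads, resting on the left (trailing) one. I'll continue slowly.

Emit:
jog_arm(
  gripper=[0.3,0.3,0.3,0.3,0.3,0.3,0.3,0.3],
  offset=[
    [0.2,0.11,0],
    [0.41,0.22,0],
    [0.62,0.33,0],
    [0.84,0.43,0],
    [0.84,0.43,0],
    [0.84,0.43,0],
    [0.84,0.43,0],
    [0.84,0.43,0],
  ],
  twist=[-1.4,-2.9,-4.3,-5.7,-5.7,-5.7,-5.7,-5.7],
)

```text
clock: 11.45
tcp_pos: [0.5124, 0.1373, 0.2099]
orientation: [-0.001, 0.544, 0.839, -0.001]
wrist_force: [-4.9, -7.0, 1.9]
finger_gap: 0.0254
grip_force: 3.5
```

Run:
```python
from h import *
s=env.get_state(); f=s['wrist_force'];print(s['tcp_pos'],f,f[:2]@np.array([np.sin(1.15),np.cos(1.15)]),s['ft_torque'],s['finger_gap'])
p=s['tcp_pos']-np.array([.5525,.0515,0]); print('tcp phi',np.pi-np.arctan2(p[1],p[0]),np.hypot(p[0],p[1]))
```

```text
[0.51240211 0.13727381 0.20991728] [-4.87686257 -6.98399554  1.91725583] -7.304298764693691 [-1.1272569   0.93295122  0.09584831] 0.02541274034404176
tcp phi 1.133498148724788 0.09468361770795965
```

Emit:
jog_arm(
  gripper=[0.3,0.3,0.3,0.3,0.3,0.3,0.3,0.3],
  offset=[
    [0.15,0.06,0],
    [0.3,0.13,0],
    [0.46,0.19,0],
    [0.61,0.25,0],
    [0.61,0.25,0],
    [0.61,0.25,0],
    [0.61,0.25,0],
    [0.61,0.25,0],
  ],
  twist=[-1,-2,-3,-4,-4,-4,-4,-4],
)

```text
clock: 12.45
tcp_pos: [0.5132, 0.1386, 0.2085]
orientation: [-0.004, 0.573, 0.819, -0.006]
wrist_force: [-17.8, -9.8, 6.4]
finger_gap: 0.0254
grip_force: 10.0
```

Run:
```python
from h import *
s=env.get_state(); f=s['wrist_force'];print(s['tcp_pos'],f,f[:2]@np.array([np.sin(1.22),np.cos(1.22)]),s['ft_torque'],s['finger_gap'])
p=s['tcp_pos']-np.array([.5525,.0515,0]); print('tcp phi',np.pi-np.arctan2(p[1],p[0]),np.hypot(p[0],p[1]))
S=cam('scene')[1].reshape(-1,3); h=S[(abs(S[:,0]-.546)<.015)&(abs(S[:,1]+.07)<.005)&(S[:,2]>.1)&(S[:,2]<.25)]; print(np.percentile(h[:,2],95))
```

```text
[0.51317984 0.13863067 0.20854937] [-17.76626264  -9.78695812   6.43287765] -20.047532338324167 [-1.91168974  3.36215233  0.16522773] 0.02536237862420761
tcp phi 1.1468800542317943 0.0955919914217326
0.1895573843457192
```

Resistance jumped to 20 N with almost no motion, which is too stiff for the nut, so the gripper is probably touching something else. I'll back off and look.

Emit:
jog_arm(
  gripper=[0.3,0.3,0.3,0.3,0.3,0.3,0.3,0.3],
  offset=[
    [-0.4,-0.15,0],
    [-0.7,-0.3,0],
    [-0.9,-0.4,0],
    [-0.9,-0.4,0],
    [-0.9,-0.4,0],
    [-0.9,-0.4,0],
    [-0.9,-0.4,0],
    [-0.9,-0.4,0],
  ],
  twist=[0,2,4,5,5,5,5,5],
)

```text
clock: 13.5
tcp_pos: [0.511, 0.1364, 0.2104]
orientation: [0.0, 0.537, 0.844, 0.0]
wrist_force: [-1.0, -0.1, -0.3]
finger_gap: 0.0259
grip_force: 0.4
```

Run:
```python
from h import *
s=env.get_state(); f=s['wrist_force'];print(s['tcp_pos'],f,s['ft_torque'],s['finger_gap'])
a,S,_=cam('scene'); b,D,_=cam('side'); w,W,_=cam('wrist')
k=lambda im,u,v,d:cv2.resize(im[v:v+d*3//4,u:u+d],(400,300),interpolation=cv2.INTER_CUBIC)
save('m4',np.vstack([np.hstack([k(a,260,120,200),k(b,240,140,200)]),np.hstack([cv2.resize(w,(400,300)),k(w,240,180,240)])]))
np.save('S4',S);np.save('D4',D);np.save('W4',W)
```

```text
[0.51099757 0.13637615 0.2103875 ] [-0.95698633 -0.10399254 -0.34443349] [-0.02535331  0.08620086  0.03760627] 0.02593016422716544
```

View pics/m4.png

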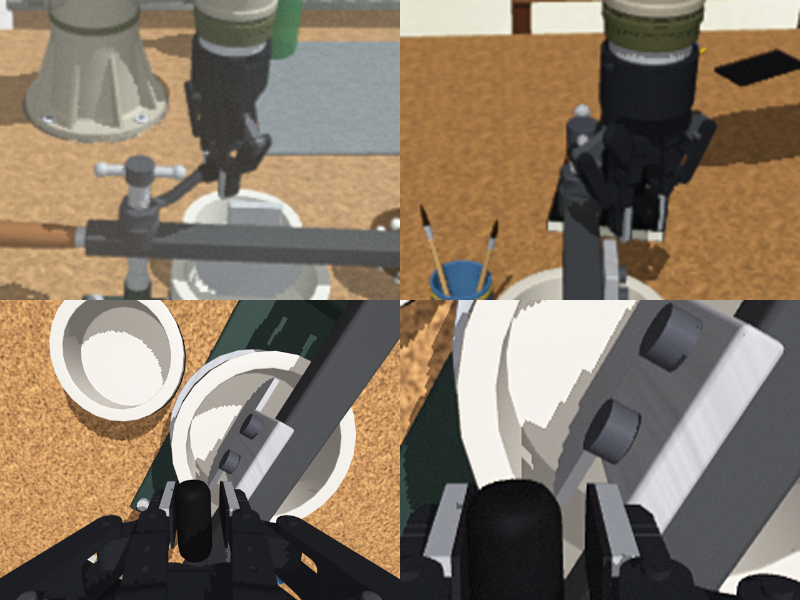

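The wrist view shows the grip free between the pads. In the side view the leading knuckle sits close to the T-bar end, so that was the probable contact. The next measurement is the nut and T-bar angles.

Run:
```python
from h import *
s=env.get_state()
for n in 'SDW':
    A=np.load(n+'4.npy').reshape(-1,3)
    r=np.hypot(A[:,0]-.5525,A[:,1]-.0515)
    q=A[(r>.075)&(r<.118)&(A[:,2]>.238)&(A[:,2]<.252)&(A[:,1]>.09)]
    ang=np.degrees(np.arctan2(q[:,1]-.0515,q[:,0]-.5525)); q=q[(ang>100)&(ang<135)]
    if len(q)>10:
        c=q.mean(0); vx,vy,_,_=cv2.fitLine(q[:,:2].astype(np.float32),cv2.DIST_HUBER,0,.001,.001).ravel()
        print(n,len(q),c.round(4),'dir',np.degrees(np.arctan2(vy,vx))%180,'pos ang',np.degrees(np.arctan2(c[1]-.0515,c[0]-.5525)))
    t=A[(abs(A[:,0]-.5525)<.025)&(abs(A[:,1]-.0515)<.055)&(A[:,2]>.255)&(A[:,2]<.275)]
    if len(t)>10:
        for lo,hi in((.0,.02),(.083,.1)):
            e=t[(t[:,1]>lo)&(t[:,1]<hi)]
            if len(e)>3: print(n,'T',len(e),e.mean(0).round(4),e.max(0).round(3),e.min(0).round(3))
# bed yaw from original clouds: corner edges
S=np.load('sceneP.npy'); 
# arm top line from current clouds
for n in 'SDW':
    A=np.load(n+'4.npy').reshape(-1,3); a=[]
    for y in np.arange(.2,.33,.01):
        k=A[(abs(A[:,1]-y)<.004)&(abs(A[:,2]-.1875)<.003)&(abs(A[:,0]-.565)<.03)]
        if len(k)>4: a.append([y,k[:,0].min(),k[:,0].max(),len(k)])
    a=np.array(a); 
    if len(a)>3: print(n,np.polyfit(a[:,0],a[:,1],1),np.polyfit(a[:,0],a[:,2],1))
```

```text
S 119 [0.5139 0.1299 0.2434] dir 22.57818 pos ang 116.20942718665495
S T 54 [0.5534 0.013  0.2657] [0.56  0.02  0.271] [0.544 0.006 0.258]
S T 40 [0.559  0.0889 0.2656] [0.563 0.094 0.271] [0.553 0.084 0.257]
D 266 [0.508  0.1417 0.2441] dir 24.975386 pos ang 116.2824195367004
D T 31 [0.5492 0.0143 0.269 ] [0.556 0.019 0.273] [0.542 0.009 0.263]
W 7821 [0.5093 0.1375 0.2427] dir 119.28214 pos ang 116.67594839766588
S [0.06854368 0.53378996] [0.07617075 0.56533595]
D [0.0975503  0.52309741] [0.06670403 0.56540243]
W [0.15589756 0.51026962] [0.00658895 0.58041305]
```

Both cameras put the grip at 116–119° world, which means tightening is about 0.2. The T-bar slope is 0.074 against a yaw of 0.065, so the screw hasn't turned. I'll go straight up and back to the handle.

Emit:
jog_arm(
  gripper=[0.3,0.3,0.3,1,1,1,1,1],
  offset=[
    [0,0,2],
    [0,0,6],
    [0,0,12],
    [0.5,-3,13],
    [1,-9,13],
    [2,-15,13],
    [3.3,-20.6,13],
    [3.3,-20.6,13],
  ],
  twist=[0,0,0,-7,-14,-21,-28.7,-28.7],
)

```text
clock: 14.65
tcp_pos: [0.5447, -0.0735, 0.3395]
orientation: [0.0, 0.731, 0.682, -0.0]
wrist_force: [0.0, 0.6, -0.4]
finger_gap: 0.0852
grip_force: 0.0
```

Emit:
jog_arm(
  gripper=[1,1,1,1,1,0,0,0],
  offset=[
    [0,0,-5],
    [0,0,-10],
    [0,0,-15],
    [0,0,-18.2],
    [0,0,-18.2],
    [0,0,-18.2],
    [0,0,-18.2],
    [0,0,-18.2],
  ],
  twist=[0,0,0,0,0,0,0,0],
  squeeze=35,
)

```text
clock: 15.65
tcp_pos: [0.5447, -0.0698, 0.1598]
orientation: [0.001, 0.729, 0.685, 0.001]
wrist_force: [0.8, -0.8, -0.3]
finger_gap: 0.0322
grip_force: 0.0
```

Emit:
jog_arm(
  gripper=[0,0,0,0,0,0,0,0],
  offset=[
    [0,0,0],
    [0,0,0],
    [0,0,0],
    [0,0,0],
    [0,0,0.3],
    [0,0,0.6],
    [0,0,1],
    [0,0,1],
  ],
  twist=[0,0,0,0,0,0,0,0],
)

```text
clock: 16.65
tcp_pos: [0.5439, -0.0697, 0.1687]
orientation: [0.0, 0.729, 0.685, 0.0]
wrist_force: [-0.0, -0.6, 0.1]
finger_gap: 0.0259
grip_force: 36.4
```

Emit:
jog_arm(
  gripper=[0,0,0,0,0,0,0,0],
  offset=[
    [0,0.1,2.1],
    [0,0.3,4.4],
    [0,0.6,6.6],
    [0.1,1.1,8.8],
    [0.1,1.6,11],
    [0.15,2.1,12.7],
    [0.15,2.4,13.6],
    [0.15,2.5,13.7],
  ],
  twist=[0,0,0,0,0,0,0,0],
)

```text
clock: 17.65
tcp_pos: [0.5456, -0.0444, 0.3058]
orientation: [0.0, 0.729, 0.685, 0.0]
wrist_force: [2.0, 2.3, -2.0]
finger_gap: 0.0262
grip_force: 36.4
```

Run:
```python
from h import *
s=env.get_state(); print(s['tcp_pos'],s['wrist_force'])
for n in('scene','side'):
    q=cam(n)[1].reshape(-1,3)
    for y in(-.09,-.08,-.01,0.0):
        k=q[(abs(q[:,0]-.546)<.02)&(abs(q[:,1]-y)<.004)&(q[:,2]>.27)&(q[:,2]<.36)]
        if len(k)>3: print(n,y,len(k),np.percentile(k[:,2],95))
```

```text
[ 0.54564672 -0.04435771  0.30579906] [ 2.0258193   2.30725828 -1.99099557]
scene -0.09 60 0.3481251255266815
scene -0.08 59 0.3457538196462659
scene -0.01 55 0.32214055199869956
scene 0.0 51 0.317239371709953
side -0.09 18 0.3491933490266144
side -0.08 35 0.3476094837518792
```

Emit:
jog_arm(
  gripper=[0,0,0,1,1,1,1,1],
  offset=[
    [0,0,0.3],
    [0,0,0.3],
    [0,0,0.2],
    [0,0,0.2],
    [0,0,0.2],
    [0,0,0.2],
    [0,0,4],
    [0,0,9],
  ],
  twist=[0,0,0,0,0,0,0,0],
)

```text
clock: 18.75
tcp_pos: [0.5445, -0.0447, 0.3952]
orientation: [-0.001, 0.729, 0.684, -0.001]
wrist_force: [1.1, -0.7, 1.1]
finger_gap: 0.0853
grip_force: 0.0
```

Emit:
jog_arm(
  gripper=[1,1,1,1,1,1,1,1],
  offset=[
    [0,0,3],
    [0,0,5],
    [0,0,5],
    [0,0,5],
    [0,0,5],
    [0,0,5],
    [0,0,5],
    [0,0,5],
  ],
  twist=[0,0,0,0,0,0,0,0],
)

```text
clock: 19.75
tcp_pos: [0.5453, -0.0446, 0.4452]
orientation: [-0.0, 0.729, 0.685, -0.0]
wrist_force: [0.5, 0.3, -1.8]
finger_gap: 0.0857
grip_force: 0.0
```

Run:
```python
from h import *
s=env.get_state(); print(s['tcp_pos'],s['wrist_force'])
q=cam('scene')[1].reshape(-1,3)
for y in(-.09,-.08,-.01,0.0):
    k=q[(abs(q[:,0]-.546)<.02)&(abs(q[:,1]-y)<.004)&(q[:,2]>.2)&(q[:,2]<.36)]
    if len(k)>3: print(y,len(k),np.percentile(k[:,2],95))
# nut: grip seen from scene/side/wrist
a,A,_=cam('scene'); b,B,_=cam('side'); w,W,_=cam('wrist')
k=lambda im,u,v,d:cv2.resize(im[v:v+d*3//4,u:u+d],(400,300),interpolation=cv2.INTER_CUBIC)
save('m5',np.vstack([np.hstack([k(a,240,120,240),k(b,240,120,200)]),np.hstack([cv2.resize(w,(400,300)),cv2.resize(a,(400,300))])]))
# pivot at (.573,.381,.175); screw axis at th=.335, de-tilt points
th=.333; ey=np.array([.064,.998,0]); ex=np.array([.998,-.064,0]); piv=np.array([.5734,.3806,.175])
for n,P in(('s',A),('d',B),('w',W)):
    p=P.reshape(-1,3)-piv; x=p@ex; y=p@ey; z=p[:,2]; y2=y*np.cos(th)-z*np.sin(th); z2=z*np.cos(th)+y*np.sin(th)
    # arm frame: rotate so arm level; nose along -y
    y2=y*np.cos(th)-z*np.sin(th); z2=y*np.sin(th)+z*np.cos(th)
    r=np.hypot(x,y2+.33); an=np.degrees(np.arctan2(y2+.33,x)); m=(r>.075)&(r<.112)&(abs(z2-.062)<.014)&(an>90)&(an<200)
    if m.sum()>5: print(n,m.sum(),'grip ang jigger',np.median(an[m]),'z',np.median(z2[m]))
```

```text
[ 0.54526649 -0.04461798  0.44523903] [ 0.45081225  0.3040299  -1.78791761]
-0.09 60 0.3492604084201643
-0.08 59 0.34768964970434485
-0.01 56 0.3227063721894923
0.0 52 0.31861083454142564
s 125 grip ang jigger 119.40846006456904 z 0.06444699282314344
d 270 grip ang jigger 121.83960525134142 z 0.06699848970213926
```

View pics/m5.png

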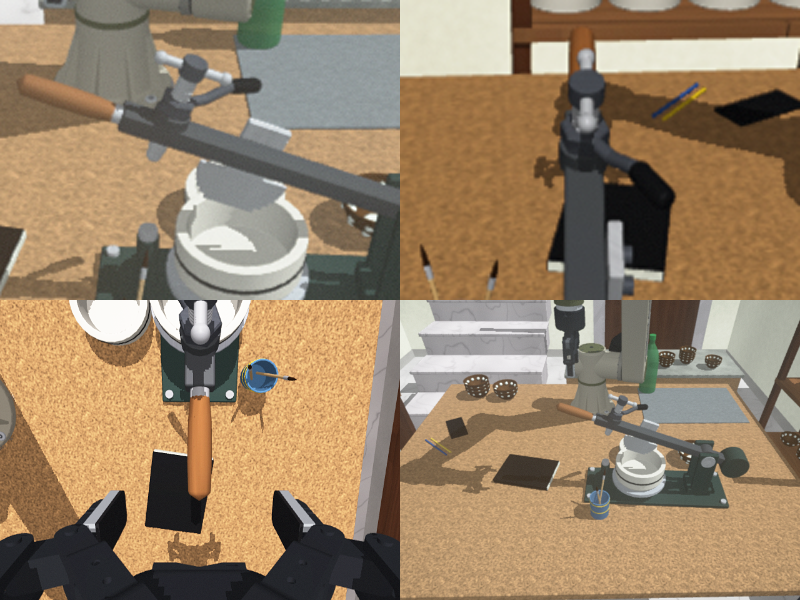

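The final view shows the arm raised, the T-bar still along the arm and the nut grip at about 120° in the jigger frame (tightening about 0.2). The bystanders are in place and the gripper is clear.

```bash
python3 -c "
from workcell import env
print(env.hand_in())"
```

```text
the job is handed in; nothing more can be done
None
```

The job is handed in, with no verdict returned: by camera the nut is about 0.2 rad tight, the screw hasn't turned, the arm is up at about 0.33 rad and the bystanders look undisturbed; during tightening the gripper touched something, probably the T-bar end, at up to 20 N.

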